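Move the spice row to the sloped rack

TASK

Move the four spice jars from the old flat rack into the new sloped rack, one to a lane and in the same order from left to right, so that the cook still finds each by its place in the row. Set each jar down in its lane without dropping it, standing with its cap up, and see that it has slid all the way down against the back stop. Leave the other things on the worktop where they are.

Things in the scene. Friction and masses are not known exactly. Their poses are not given: they have to be found in the camera images.
- jar_a: round glass spice jar with a green screw cap and a dark blue label (the labels are hard to see from above), 46 mm in diameter, 106 mm tall, 0.11 kg; glass to 85 mm, cap from 85 to 105 mm; can be gripped round the cap. Origin: centre of its foot; z up along the jar. Starts in any one place of the flat rack.
- jar_b: round glass spice jar with a green screw cap and a red and white label (the labels are hard to see from above), 46 mm in diameter, 106 mm tall, 0.11 kg; glass to 85 mm, cap from 85 to 105 mm; can be gripped round the cap. Origin: centre of its foot; z up along the jar. Starts in any one place of the flat rack.
- jar_c: round glass spice jar with a green screw cap and a brown label (the labels are hard to see from above), 46 mm in diameter, 106 mm tall, 0.11 kg; glass to 85 mm, cap from 85 to 105 mm; can be gripped round the cap. Origin: centre of its foot; z up along the jar. Starts in any one place of the flat rack.
- jar_d: round glass spice jar with a green screw cap and a beige label (the labels are hard to see from above), 46 mm in diameter, 106 mm tall, 0.11 kg; glass to 85 mm, cap from 85 to 105 mm; can be gripped round the cap. Origin: centre of its foot; z up along the jar. Starts in any one place of the flat rack.
- flat_rack: old level rack, fixed, brown wood, 270 x 76 mm, holds the jars at the start. Origin: centre of underside, on the worktop; x away from the robot, y to its left. Jars stand 15 mm above the origin at x 0, y +93, +31, -31, -93 mm. End cheeks 50 mm high; rails front and back at x -32 and +32 and thin rods between jars, tops at 42 mm. A tall cupboard fills y > 0.36 m.
- sloped_rack: new rack, fixed, pale wood. Origin under its middle on the worktop, axes as flat_rack. 4 lanes along x, middles y +93, +31, -31, -93, 58 mm wide, dividers 22 high. Slippery floor (friction 0.05): a freed jar tips back on it and slides home. It falls 15 deg to +x; height 44 mm at front x -53, 30 at 0, 16 at the stop x +53. Stop 52, cheeks 45 above floor. Foot centre of a home jar: x +31, z 22.
- salt_shaker: glass salt shaker with a grey top and grey filling, 44 mm in diameter, 90 mm tall, loose; bystander, origin at its foot
- pepper_shaker: glass shaker with a grey top and white filling, 44 mm in diameter, 90 mm tall, loose; bystander, origin at its foot
- espresso_cup: small two-tone cup with a handle, 60 x 84 x 53 mm, loose; bystander, origin at its foot
- teaspoon: steel teaspoon lying on the worktop in front of the racks, 127 x 30 x 6 mm, loose; bystander, origin under its middle

How it is judged:
At the end, for the whole second after the job is handed in: Each jar released and at rest in its own lane of the sloped rack, in the left-to-right order of the old row (so none has travelled over 0.328 m), within 12 mm of the lane's middle, leaning back with the floor (0.17 to 0.35 rad), its foot within about 9 mm of touching the back stop (x of each of jar_a, jar_b, jar_c, jar_d in the frame of sloped_rack above 0.022 m and z of each of jar_a, jar_b, jar_c, jar_d in the frame of sloped_rack below 0.032 m and (y of jar_a in the frame of sloped_rack between 0.081 and 0.105 m or y of jar_a in the frame of sloped_rack between 0.019 and 0.043 m or y of jar_a in the frame of sloped_rack between -0.043 and -0.019 m or y of jar_a in the frame of sloped_rack between -0.105 and -0.081 m) and angle between jar_a's own z axis and vertical between 0.17 and 0.35 rad and distance of each of jar_a, jar_b, jar_c, jar_d from where it was at the start of the episode below 0.328 m and linear speed of each of jar_a, jar_b, jar_c, jar_d below 0.02 m/s and contact force between the fingers and jar_a below 0.1 N and (y of jar_b in the frame of sloped_rack between 0.081 and 0.105 m or y of jar_b in the frame of sloped_rack between 0.019 and 0.043 m or y of jar_b in the frame of sloped_rack between -0.043 and -0.019 m or y of jar_b in the frame of sloped_rack between -0.105 and -0.081 m) and angle between jar_b's own z axis and vertical between 0.17 and 0.35 rad and contact force between the fingers and jar_b below 0.1 N and (y of jar_c in the frame of sloped_rack between 0.081 and 0.105 m or y of jar_c in the frame of sloped_rack between 0.019 and 0.043 m or y of jar_c in the frame of sloped_rack between -0.043 and -0.019 m or y of jar_c in the frame of sloped_rack between -0.105 and -0.081 m) and angle between jar_c's own z axis and vertical between 0.17 and 0.35 rad and contact force between the fingers and jar_c below 0.1 N and (y of jar_d in the frame of sloped_rack between 0.081 and 0.105 m or y of jar_d in the frame of sloped_rack between 0.019 and 0.043 m or y of jar_d in the frame of sloped_rack between -0.043 and -0.019 m or y of jar_d in the frame of sloped_rack between -0.105 and -0.081 m) and angle between jar_d's own z axis and vertical between 0.17 and 0.35 rad and contact force between the fingers and jar_d below 0.1 N).
It fails at once if a jar is dropped or thrown (moving faster than 0.7 m/s while out of the fingers) ((linear speed of jar_a above 0.7 m/s and contact force between the fingers and jar_a below 0.1 N) or (linear speed of jar_b above 0.7 m/s and contact force between the fingers and jar_b below 0.1 N) or (linear speed of jar_c above 0.7 m/s and contact force between the fingers and jar_c below 0.1 N) or (linear speed of jar_d above 0.7 m/s and contact force between the fingers and jar_d below 0.1 N)).
It fails at once if a jar is knocked over (more than 1 rad off upright) (angle between any of jar_a, jar_b, jar_c, jar_d's own z axis and vertical above 1 rad).
It fails at once if a bystander (salt or pepper shaker, espresso cup, teaspoon) is moved more than 25 mm (distance of any of salt_shaker, pepper_shaker, espresso_cup, teaspoon from where it was at the start of the episode above 0.025 m).
It also fails if it takes over 96 s, if anything falls off the work surface, if the arm or the gripper's body presses on something with over 40 N, if the wrist force passes 120 N, or if a joint passes its speed limit or range.

ROBOT

A 6-joint arm with a two-finger parallel gripper is mounted at the origin on a cart in front of the work surface, level with it; the furniture and walls round the work are solid. World frame = base frame: x ahead of the robot, y to its left, z up, the work surface at z = 0. Lengths are in m, angles in rad, forces in N, time in s.
With the tool pointing down it reaches from about 0.25 to 0.8 m from the base axis. Payload 3.9 kg.
Tool frame: the origin (TCP) lies on the centre line of the jaws, within the pads' length; the fingertips stand 22 mm ahead of it and the grasp point (between the pads) lies 3 mm ahead of it; z points along the fingers, y is the line along which they close (so a half turn about z gives the same grasp; the last joint's range is limited). The gripper opens to 85 mm and grips with 20 to 120 N. Pads are 22 mm wide; open, the fingers measure 114 mm over their backs; the gripper's body (76 mm by 85 mm) begins 54 mm behind the grasp point. The pads swing forward as they close: fully open they stand 13 mm farther back than shut.
Start: joints at [1.268, 0.26, -0.138, 1.173, 0, 1.571], TCP at [0.157, 0.501, 0.253] pointing down, gripper open.
Joint ranges: [-2.78, 2.78], [-0.83, 1.72], [-1.28, 1.37], [-1.9, 2.12], [-1.57, 1.48], [-3.14, 3.14]. Speed limits (rad/s): [2.57, 2.57, 3.14, 3.14, 3.14, 3.14].

INTERFACE

Orientations are given as a rotation vector (axis times angle).
In Python, from station import readout, eyes, close_job gives the robot as it stands.
- The arm moves only by the tool apply_moves, never from a script. Its arguments are lists of equal length, an entry for each row: "linear": the shift along the world's x, y, z in m, a list of three; "spin": the turn about the world's z in units of 5 degrees (1.0 is 5 degrees). In form: {"linear": [[dx, dy, dz], ...], "spin": [spin, ...]}. A call has 1 to 5 rows; each row shifts and turns the commanded pose from where the row before left it; what a row does not reach is not made up. A row lasts 1/10 s, in which the tool goes at most 50 mm and 8.59 degrees, less where a joint would pass 70% of its speed; a pose out of reach is approached as far as the arm can. A call with a gripper value outside its range is refused whole. "fingers" is the closure, from 0 (fully open) to 1 (shut), set as the call begins (left out, the last holds). The fingers move at their own pace and stop on an object; "newtons" is the grip in N (left out, the last holds). Time passes only in rows, so rows that do not move let the fingers close. It gives the time, the measured TCP pose, the force, the opening and the grip force at its end, in the units of the state.
- readout.state(): the state, without advancing time (a new reading comes with each control period).
- eyes.camera(name): name is "scene" or "top" or "wrist"; returns (picture, depth): 400x640x3 uint8, red, green, blue; 400x640 float32, m along the optical axis (not along the pixel's ray), 0 where there is no reading.
- eyes.camera_model(name): a dict with "fx", "fy", "cx", "cy" (pixels), "position" and "rotation" of the camera in the world; the wrist camera has in their place "hand_eye" (4x4, takes a point from camera to tool coordinates, whose origin is the TCP and whose axes are the flange's). Camera axes: x right, y up, looking along -z (the intrinsics and any distortion apply to the point x, -y, -z); pixel columns grow to the right and rows downward; lengths in m; the calibration is good to about 2 mm. A picture is of the moment at which its call begins: read the wrist's pose just before it. camera_model takes no time and is no camera call.
- close_job(): hands the job in; it is judged then, once.
The state is a dict: "time_s": time; "qpos": joint angles; "qd": joint speeds; "tau": joint torques, N m; "eef_pos": TCP position; "tcp_rot": TCP orientation; "ft_force": force on the tool from outside, world axes, zero at the start; "wrist_torque": the same for the moment, N m; "opening": finger opening in m; "finger_force": force on a finger pad.
Only numpy, scipy, OpenCV 4.12 (cv2) and the standard library are available. Lean on these libraries where they do the work, as an engineer would, in place of code of your own. Each camera call takes 0.05 s, during which the arm holds its last target. There are 200 camera calls.

## Working session

There is one attempt and no reset: what is moved stays moved. The work goes in short steps, Python scripts to look and compute and a tool call to move; the robot and the scene stay as the last step left them, time stands still between calls to the robot, and variables do not carry over. Pictures are saved under pics/ and viewed, at most 14 in all, crops included, and the job is handed in when it is done.

Besides the shell and the picture viewer there is one more tool, called after "Request:" in YAML: its name, and indented under it one key for each argument. apply_moves: Moves the arm, as the interface text tells. Its arguments: {"type":"object","properties":{"linear":{"type":"array","items":{"type":"array","items":{"type":"number"}}},"spin":{"type":"array","items":{"type":"number"}},"fingers":{"type":"number"},"newtons":{"type":"number"}},"required":["linear","spin"]}

```bash
mkdir -p pics; cat > h.py <<'E'
import numpy as np, cv2
from station import readout, eyes
def pts(name):
    im,d=eyes.camera(name); m=eyes.camera_model(name)
    v,u=np.mgrid[:400,:640]
    c=np.stack([(u-m['cx'])/m['fx']*d,-(v-m['cy'])/m['fy']*d,-d],-1)
    return im,d,c@np.array(m['rotation']).T+np.array(m['position'])
E
python3 - <<'E'
from h import *
for n in ['top','scene']:
    im,d,P=pts(n); cv2.imwrite(f'pics/{n}1.png',im[:,:,::-1]); np.savez(f'{n}1.npz',im=im,d=d,P=P)
    print({k:(np.round(v,3).tolist() if not isinstance(v,str) else v) for k,v in eyes.camera_model(n).items()})
print(readout.state())
E
```

```text
Traceback (most recent call last):
  File "h.py", line 7, in pts
    return im,d,c@np.array(m['rotation']).T+np.array(m['position'])
                ~~~~~~~~~~~~~~~~~~~~~~~~~~~^~~~~~~~~~~~~~~~~~~~~~~~
ValueError: operands could not be broadcast together with shapes (400,640) (3,)
```

Rotation is a rotation vector.

```bash
sed -i "s/np.array(m\['rotation'\]).T/cv2.Rodrigues(np.array(m['rotation'],float))[0].T/" h.py
python3 - <<'E'
from h import *
for n in ['top','scene']:
    im,d,P=pts(n); cv2.imwrite(f'pics/{n}1.png',im[:,:,::-1]); np.savez(f'{n}1.npz',im=im,d=d,P=P)
    print(eyes.camera_model(n))
print(readout.state())
E
```

```text
{'fx': 411.7920741308149, 'fy': 411.7920741308149, 'cx': 320.85573407497463, 'cy': 200.78338587243593, 'position': array([ 0.41104726, -0.00525786,  1.03866956]), 'rotation': array([ 0.088369  , -0.08176965, -1.5983001 ])}
{'fx': 423.2281031078314, 'fy': 423.2281031078314, 'cx': 323.18303250462947, 'cy': 194.02563285551466, 'position': array([-0.07115018, -0.55974021,  0.42248484]), 'rotation': array([ 1.07562022, -0.46542693, -0.77763416])}
{'time_s': 0.15, 'qpos': array([ 1.26797456e+00,  2.60499605e-01, -1.39082751e-01,  1.17271783e+00,
       -7.31840553e-06,  1.57076977e+00]), 'qd': array([ 0.001129  , -0.00044197,  0.00409327, -0.00083061, -0.00059302,
        0.00171411]), 'tau': array([-1.65211759e-04, -4.06007051e+01,  2.54166090e+01,  1.26314233e-02,
        2.30910118e-06, -1.98297340e-05]), 'eef_pos': array([0.15641455, 0.50063021, 0.2526699 ]), 'tcp_rot': array([-4.73781416e-01, -3.10543882e+00,  2.33679775e-03]), 'ft_force': array([0.74951448, 0.3663167 , 0.21054352]), 'wrist_torque': array([ 0.00812625, -0.01064118, -0.0059165 ]), 'finger_force': 0.0, 'opening': 0.08550577127763617}
```

View pics/top1.png

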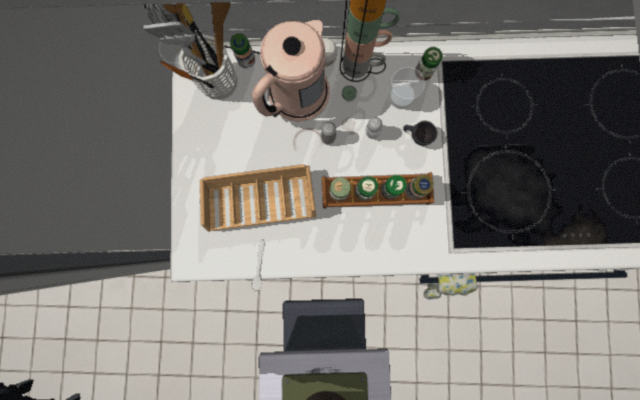

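View pics/scene1.png

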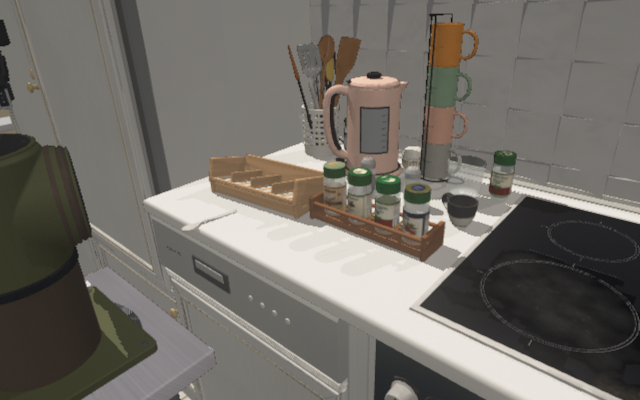

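The top view shows the sloped rack at left (200–313, 165–230). The flat rack is at right, with caps near (341,188), (368,187), (396,186) and (424,186). The spoon is at (260,265), in front of the sloped rack.

```bash
python3 - <<'E'
from h import *
z=np.load('top1.npz'); im,P=z['im'],z['P']
cv2.imwrite('pics/c1.png',cv2.resize(im[155:240,195:345][:,:,::-1],None,fx=5.3,fy=5.3,interpolation=cv2.INTER_CUBIC))
H=P[...,2]
h=np.clip(H*1000,0,140)
cv2.imwrite('pics/h1.png',cv2.resize(cv2.applyColorMap((h/140*255).astype('u1'),cv2.COLORMAP_JET)[155:240,195:445],None,fx=3.2,fy=3.2,interpolation=cv2.INTER_NEAREST))
m=((H>0.105)&(H<0.135)).astype('u1'); m[:150]=0;m[215:]=0;m[:,:315]=0;m[:,440:]=0
n,l,s,c=cv2.connectedComponentsWithStats(m)
for i in range(1,n):
    if s[i,4]>50:
        q=P[l==i]; print('cap',c[i].round(1),s[i],q.mean(0).round(4),q.min(0).round(3),q.max(0).round(3))
def b(n,u0,u1,v0,v1,lo,hi):
    k=np.zeros_like(m);k[v0:v1,u0:u1]=1
    q=P[(k>0)&(H>lo)&(H<hi)]
    r=cv2.minAreaRect((q[:,:2]*1000).astype('f4')); print(n,len(q),r,q[:,2].mean())
b('flat',316,440,165,212,.03,.07)
b('slopedall',190,318,158,236,.02,.1)
b('slopedhi',190,318,158,236,.058,.1)
b('table',230,310,235,245,-.1,.1)
b('spoon',245,275,235,292,.003,.02)
E
```

```text
cap [395.1 184.4] [385 175  21  20 333] [ 0.5428 -0.1711  0.1196] [ 0.521 -0.194  0.106] [ 0.564 -0.15   0.125]
cap [422.3 184.2] [412 175  22  20 334] [ 0.5414 -0.2323  0.1193] [ 0.521 -0.256  0.106] [ 0.563 -0.211  0.125]
cap [339.5 186.8] [330 177  20  21 324] [ 0.5411 -0.0458  0.1203] [ 0.519 -0.067  0.107] [ 0.563 -0.024  0.125]
cap [367.2 185.6] [357 176  21  20 333] [ 0.5419 -0.1082  0.1202] [ 0.52  -0.131  0.106] [ 0.564 -0.086  0.126]
flat 1042 ((543.1197509765625, -140.18057250976562), (74.18897247314453, 270.8499755859375), 0.6317945122718811) 0.04452787659766766
slopedall 5540 ((531.8047485351562, 151.49313354492188), (129.5628662109375, 268.40228271484375), 5.996146202087402) 0.040956153186138926
slopedhi 968 ((535.149658203125, 151.79835510253906), (123.18830871582031, 268.2129211425781), 6.1923322677612305) 0.06803774075782057
table 797 ((429.62200927734375, 129.62796020507812), (199.36624145507812, 22.62318992614746), 88.33301544189453) 0.0004856614245891616
spoon 224 ((373.8424987792969, 154.8426513671875), (72.91045379638672, 135.62940979003906), 88.87739562988281) 0.0044323128632133045
```

View pics/c1.png

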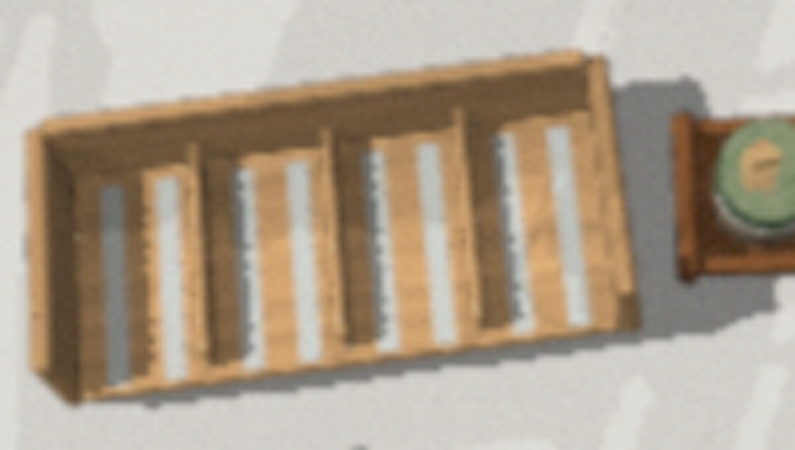

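View pics/h1.png

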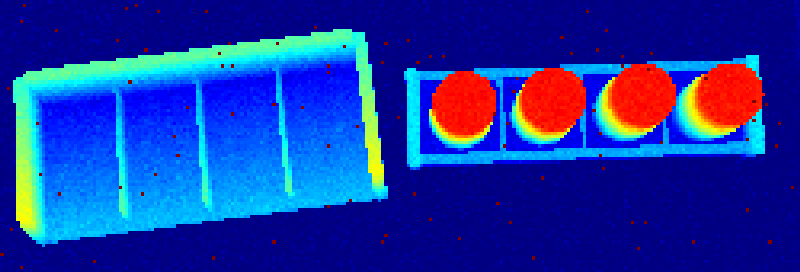

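```bash
python3 - <<'E'
from h import *
z=np.load('top1.npz'); P=z['P'].reshape(-1,3)
from scipy.optimize import minimize
def loc(a,c): 
    R=np.array([[np.cos(a),-np.sin(a)],[np.sin(a),np.cos(a)]]); return (P[:,:2]-c)@R
for deg in (5.5,6,6.5):
    L=loc(np.radians(deg),np.array([.535,.152])); h=P[:,2]
    f=(abs(L[:,0])<.04)&(abs(L[:,1])<.12)&(h>.01)&(h<.05)
    print(deg)
    for yc in (.062,0,-.062):
        out=[]
        for xr in ((-.04,-.015),(-.015,.01),(.01,.035)):
            m=(L[:,0]>xr[0])&(L[:,0]<xr[1])&(abs(L[:,1]-yc)<.02)&(h>.03-.268*L[:,0]+.014)&(h<.1)
            out.append((round(L[m,1].mean()*1e3,1),m.sum()))
        print('div',yc,out)
    q=np.c_[L[f],h[f]]; A=np.c_[q[:,:2],np.ones(len(q))]
    k=np.ones(len(q),bool)
    for _ in range(6):
        s=np.linalg.lstsq(A[k],q[k,2],rcond=None)[0]; k=abs(A@s-q[:,2])<.004
    print('floor',s.round(4),k.sum())
    hi=(h>.05)&(abs(L[:,0]-.065)<.02)&(abs(L[:,1])<.12)
    for y0 in (-.09,0,.09):
        m=hi&(abs(L[:,1]-y0)<.03); print('stop',y0,np.percentile(L[m,0],[2,50,98]).round(4),h[m].max().round(3))
    for s in (1,-1):
        m=(abs(L[:,0])<.045)&(h>.055)&(abs(L[:,1]-s*.13)<.015); print('cheek',np.percentile(L[m,1],[2,50,98]).round(4))
    m=(abs(L[:,1])<.12)&(L[:,0]<0)&(L[:,0]>-.1)&(h>.025); print('front',np.percentile(L[m,0],[.5,1,3]).round(4))
L=loc(np.radians(6),np.array([.535,.152]))
m=(P[:,2]>.07)&(L[:,0]>.07)&(L[:,0]<.2)&(abs(L[:,1])<.17); print('behind',P[m].min(0) if m.any() else None, m.sum())
m=(P[:,1]>.33)&(P[:,2]>.1)&(P[:,1]<.6); print('cupb minx',np.percentile(P[m,0],[0,1,5]))
s=np.load('scene1.npz')['P'].reshape(-1,3);m=(s[:,1]>.33)&(s[:,2]>.1)&(s[:,1]<.6)&(s[:,0]>.25);print(np.percentile(s[m,0],[0,1,5]))
E
```

```text
5.5
div 0.062 [(np.float64(60.4), np.int64(18)), (np.float64(61.5), np.int64(20)), (np.float64(61.1), np.int64(16))]
div 0 [(np.float64(-0.8), np.int64(19)), (np.float64(-0.8), np.int64(19)), (np.float64(-0.7), np.int64(18))]
div -0.062 [(np.float64(-62.8), np.int64(18)), (np.float64(-62.6), np.int64(18)), (np.float64(-62.4), np.int64(16))]
floor [-0.2663 -0.001   0.0273] 2659
stop -0.09 [0.0501 0.0546 0.0613] 0.069
stop 0 [0.0498 0.0537 0.0609] 0.069
stop 0.09 [0.0489 0.0532 0.06  ] 0.071
cheek [0.1228 0.1259 0.1322]
cheek [-0.1342 -0.1295 -0.1247]
front [-0.0672 -0.0667 -0.0657]
6
div 0.062 [(np.float64(60.8), np.int64(19)), (np.float64(61.4), np.int64(20)), (np.float64(60.8), np.int64(18))]
div 0 [(np.float64(-0.6), np.int64(19)), (np.float64(-0.8), np.int64(19)), (np.float64(-0.9), np.int64(18))]
div -0.062 [(np.float64(-62.6), np.int64(18)), (np.float64(-62.6), np.int64(18)), (np.float64(-62.6), np.int64(17))]
floor [-0.2669  0.0013  0.0273] 2652
stop -0.09 [0.0495 0.0539 0.0605] 0.069
stop 0 [0.0498 0.0539 0.0607] 0.069
stop 0.09 [0.0497 0.054  0.0607] 0.071
cheek [0.1229 0.1256 0.1323]
cheek [-0.1342 -0.1295 -0.1246]
front [-0.067  -0.0667 -0.0657]
6.5
div 0.062 [(np.float64(61.0), np.int64(18)), (np.float64(61.4), np.int64(21)), (np.float64(60.6), np.int64(19))]
div 0 [(np.float64(-0.4), np.int64(19)), (np.float64(-0.8), np.int64(19)), (np.float64(-1.1), np.int64(18))]
div -0.062 [(np.float64(-62.4), np.int64(18)), (np.float64(-62.6), np.int64(18)), (np.float64(-62.9), np.int64(18))]
floor [-0.2669  0.0035  0.0273] 2660
stop -0.09 [0.0488 0.0532 0.0598] 0.069
stop 0 [0.0498 0.0538 0.0608] 0.069
stop 0.09 [0.0503 0.0548 0.0615] 0.071
cheek [0.1228 0.1257 0.1325]
cheek [-0.1341 -0.1294 -0.1246]
front [-0.0674 -0.067  -0.0656]
behind [0.63898704 0.0159567  0.07030727] 2186
cupb minx [0.14637918 0.1826715  0.376752  ]
[0.35530366 0.35741611 0.36158467]
```

```bash
python3 - <<'E'
from h import *
P=np.load('top1.npz')['P'].reshape(-1,3); a=np.radians(6)
R=np.array([[np.cos(a),-np.sin(a)],[np.sin(a),np.cos(a)]]); L=(P[:,:2]-[.5321,.151])@R; h=P[:,2]
for x in np.arange(-.07,.086,.005):
    m=(abs(L[:,0]-x)<.0025)&(abs(abs(L[:,1])-.062)<.045)&(abs(abs(L[:,1])-.062)>.008); q=h[m]*1e3
    print(round(x*1e3),len(q),np.percentile(q,[5,50,95]).round(0) if len(q) else '')
for lo in (.07,.1,.13,.2,.25): 
  for y0 in (-.093,-.031,.031,.093):
    m=(h>lo)&(L[:,0]>.085)&(abs(L[:,1]-y0)<.045); print(lo,y0,L[m,0].min().round(3) if m.any() else None,end='; ')
  print()
for c in ([.5428,-.1711],[.5414,-.2323],[.5411,-.0458],[.5419,-.1082]):
    m=(np.hypot(*(P[:,:2]-c).T)<.035)&(h>.116)&(h<.13); r=cv2.minEnclosingCircle((P[m,:2]*1e3).astype('f4')); print(P[m].mean(0).round(4),r)
E
```

```text
-70 112 [-2.  1.  3.]
-65 168 [-2.  2. 44.]
-60 144 [-0. 44. 47.]
-55 125 [40. 43. 46.]
-50 122 [39. 42. 44.]
-45 117 [37. 40. 44.]
-40 127 [36. 39. 42.]
-35 121 [35. 37. 41.]
-30 121 [33. 36. 39.]
-25 117 [32. 35. 37.]
-20 120 [31. 34. 36.]
-15 118 [29. 32. 35.]
-10 116 [28. 30. 34.]
-5 114 [27. 30. 33.]
0 115 [25. 28. 31.]
5 117 [24. 27. 30.]
10 117 [23. 25. 28.]
15 106 [21. 24. 27.]
20 114 [20. 23. 26.]
25 114 [18. 21. 24.]
30 117 [17. 20. 23.]
35 107 [15. 19. 22.]
40 108 [14. 17. 20.]
45 171 [14. 22. 31.]
50 204 [30. 40. 49.]
55 207 [49. 58. 66.]
60 120 [63. 65. 69.]
65 39 [61. 64. 66.]
70 0 
75 8 [1. 3. 6.]
80 109 [-2.  1.  3.]
85 112 [-3.  1.  3.]
0.07 -0.093 0.098; 0.07 -0.031 0.1; 0.07 0.031 0.107; 0.07 0.093 0.113; 
0.1 -0.093 0.098; 0.1 -0.031 0.1; 0.1 0.031 0.107; 0.1 0.093 0.113; 
0.13 -0.093 0.098; 0.13 -0.031 0.1; 0.13 0.031 0.107; 0.13 0.093 0.113; 
0.2 -0.093 0.098; 0.2 -0.031 0.1; 0.2 0.031 0.107; 0.2 0.093 0.113; 
0.25 -0.093 0.098; 0.25 -0.031 0.1; 0.25 0.031 0.107; 0.25 0.093 0.113; 
[ 0.5434 -0.172   0.1204] ((543.8193359375, -172.6084442138672), 22.541810989379883)
[ 0.5421 -0.2336  0.1202] ((542.560302734375, -234.08056640625), 22.61820411682129)
[ 0.5416 -0.0461  0.1207] ((541.674560546875, -46.27086639404297), 22.46253204345703)
[ 0.5425 -0.1088  0.1207] ((542.6201782226562, -108.81973266601562), 22.514936447143555)
```

Request:
apply_moves:
  linear:
    - [0.028,-0.036,0]
    - [0.028,-0.036,0]
    - [0.028,-0.036,0]
    - [0.028,-0.036,0]
    - [0.028,-0.036,0]
  spin: [-1.6,-1.6,-1.6,-1.6,-1.6]
  fingers: 0

```text
time_s: 0.65
eef_pos: [0.2972, 0.3195, 0.2532]
tcp_rot: [1.514, 2.752, -0.0]
ft_force: [0.7, -0.2, 0.5]
opening: 0.0853
finger_force: 0.0
```

Request:
apply_moves:
  linear:
    - [0.022,-0.043,0]
    - [0.022,-0.043,0]
    - [0.022,-0.043,0]
    - [0.022,-0.043,0]
    - [0.022,-0.043,0]
  spin: [-1.06,-1.06,-1.06,-1.06,-1.06]

```text
time_s: 1.15
eef_pos: [0.4069, 0.1042, 0.2533]
tcp_rot: [2.103, 2.333, 0.0]
ft_force: [1.0, 0.3, -0.7]
opening: 0.0854
finger_force: 0.0
```

Request:
apply_moves:
  linear:
    - [0.022,-0.04,0]
    - [0.022,-0.04,0]
    - [0.022,-0.04,0]
    - [0.022,-0.033,0]
    - [0,0,0]
  spin: [0,0,0,0,0]

```text
time_s: 1.65
eef_pos: [0.4971, -0.0506, 0.2528]
tcp_rot: [2.104, 2.33, 0.0]
ft_force: [-1.3, 0.5, 0.5]
opening: 0.0853
finger_force: 0.0
```

Request:
apply_moves:
  linear:
    - [0.045,0.004,0]
    - [0,0,-0.04]
    - [0,0,-0.04]
    - [0,0,-0.04]
    - [0,0,-0.021]
  spin: [0,0,0,0,0]

```text
time_s: 2.15
eef_pos: [0.5366, -0.042, 0.1087]
tcp_rot: [-2.095, -2.334, 0.005]
ft_force: [-1.2, -0.6, -0.1]
opening: 0.0851
finger_force: 0.0
```

Request:
apply_moves:
  linear:
    - [0,0,0]
    - [0,0,0]
    - [0,0,0]
    - [0,0,0]
    - [0,0,0]
  spin: [0,0,0,0,0]
  fingers: 1
  newtons: 30

```text
time_s: 2.65
eef_pos: [0.5409, -0.0429, 0.1141]
tcp_rot: [2.097, 2.335, 0.004]
ft_force: [0.1, 0.2, 5.6]
opening: 0.0445
finger_force: 31.0
```

Request:
apply_moves:
  linear:
    - [0,0,0]
    - [0,0,0]
    - [0,0,0]
  spin: [0,0,0]

```text
time_s: 2.95
eef_pos: [0.5409, -0.043, 0.114]
tcp_rot: [2.097, 2.335, 0.004]
ft_force: [-0.6, -0.3, 6.0]
opening: 0.0447
finger_force: 31.2
```

Request:
apply_moves:
  linear:
    - [0,0,0.01]
    - [0,0,0.02]
    - [0,0,0.03]
    - [0,0,0.03]
    - [0,0,0]
  spin: [0,0,0,0,0]

```text
time_s: 3.45
eef_pos: [0.5423, -0.0432, 0.2071]
tcp_rot: [2.095, 2.332, 0.008]
ft_force: [0.6, -0.2, -0.8]
opening: 0.0443
finger_force: 31.0
```

```bash
python3 - <<'E'
from h import *
im,d=eyes.camera('scene'); im2,d2=eyes.camera('wrist')
cv2.imwrite('pics/lift1.png',np.vstack([im[60:300],im2[:,:]])[:, :, ::-1][:600])
s=readout.state(); print(s['eef_pos'],s['opening'],s['finger_force'],s['ft_force']); print(eyes.camera_model('wrist'))
E
```

```text
[ 0.53992995 -0.04296836  0.20316614] 0.04388665501671148 30.989089608192444 [ 0.18672497 -0.71323931 -1.65474673]
{'fx': 276.69965733769544, 'fy': 276.69965733769544, 'cx': 317.23707305476, 'cy': 196.5293589318866, 'hand_eye': array([[ 2.19177745e-04,  9.50254397e-01,  3.11474770e-01,
         8.12078524e-02],
       [ 9.99999967e-01, -2.49291967e-04,  5.68683292e-05,
         4.83462741e-04],
       [ 1.31687538e-04,  3.11474747e-01, -9.50254421e-01,
        -1.20287498e-01],
       [ 0.00000000e+00,  0.00000000e+00,  0.00000000e+00,
         1.00000000e+00]])}
```

View pics/lift1.png

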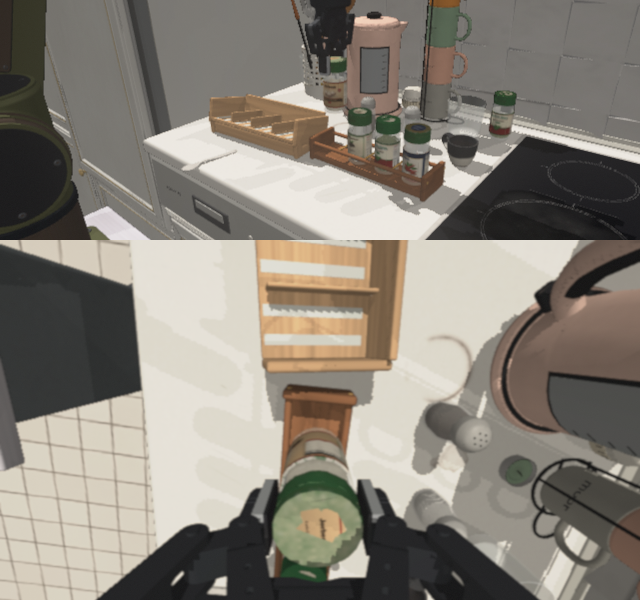

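The jar hangs upright in the jaws, with its cap between the pads at (318,523). I'll measure its offset from the TCP and check the rack with the wrist camera.

```bash
cat >> h.py <<'E'
def wrist():
    s=readout.state(); im,d=eyes.camera('wrist'); m=eyes.camera_model('wrist'); H=np.array(m['hand_eye'])
    v,u=np.mgrid[:400,:640]
    c=np.stack([(u-m['cx'])/m['fx']*d,-(v-m['cy'])/m['fy']*d,-d],-1)
    t=c@H[:3,:3].T+H[:3,3]
    return s,im,d,t@cv2.Rodrigues(np.array(s['tcp_rot'],float))[0].T+s['eef_pos'],t
def cap():
    s,im,d,W,t=wrist()
    u0=np.mgrid[:400,:640]; m=(abs(t[...,0])<.035)&(abs(t[...,1])<.021)&(abs(t[...,2])<.02)&(d>0)
    q=W[m]; top=np.median(np.sort(q[:,2])[-len(q)//3:]); k=q[abs(q[:,2]-top)<.004]
    c,r=cv2.minEnclosingCircle((k[:,:2]*1e3).astype('f4'))
    print('tcp',s['eef_pos'].round(4),'cap centre mm',c,'r',r,'top',top.round(4),len(k))
    return W,d
E
python3 - <<'E'
from h import *
W,d=cap(); P=W[d>0]; a=np.radians(6)
R=np.array([[np.cos(a),-np.sin(a)],[np.sin(a),np.cos(a)]]); L=(P[:,:2]-[.5236,.1501])@R; h=P[:,2]
for yc in (0,-.062):
    m=(abs(L[:,0])<.03)&(abs(L[:,1]-yc)<.01)&(h>.03-.268*L[:,0]+.012)&(h<.1); print('div',yc,L[m,1].mean(),m.sum())
for x in range(-65,86,10):
    m=(abs(L[:,0]-x/1e3)<.0025)&(abs(L[:,1]+.031)<.025)&(h<.12); print(x,np.median(h[m]).round(3) if m.any() else '',end=' ')
E
```

```text
tcp [ 0.5399 -0.043   0.2032] cap centre mm (541.0225219726562, -47.462120056152344) r 23.082605361938477 top 0.2101 5617
div 0 nan 0
div -0.062 -0.06354372746047157 468
-65 -0.0 -55 0.043 -45 0.041 -35 0.039 -25 0.036 -15 0.033 -5 0.031 5 0.028 15 0.025 25 0.023 35 0.02 45 0.017 55 0.031 65 0.064 75  85  <stdin>:5: RuntimeWarning: Mean of empty slice.
  ret = ret.dtype.type(ret / rcount)
```

Request:
apply_moves:
  linear:
    - [0,0.03,0.01]
    - [0,0.045,0]
    - [0,0.045,0]
    - [0,0.045,0]
    - [0,0.045,0]
  spin: [0,0,0,0,0]

```text
time_s: 4.1
eef_pos: [0.5382, 0.1684, 0.2106]
tcp_rot: [-2.098, -2.336, 0.005]
ft_force: [0.7, 0.1, -1.5]
opening: 0.0441
finger_force: 30.9
```

Request:
apply_moves:
  linear:
    - [-0.004,0.045,0]
    - [-0.005,0.036,0]
    - [0,0,0]
    - [0,0,0]
    - [0,0,0]
  spin: [0,0,0,0,0]

```text
time_s: 4.6
eef_pos: [0.5299, 0.247, 0.2112]
tcp_rot: [-2.099, -2.336, 0.004]
ft_force: [0.5, -1.1, -1.5]
opening: 0.0439
finger_force: 30.9
```

```bash
python3 - <<'E'
from h import *
W,d=cap(); im,_=eyes.camera('top'); cv2.imwrite('pics/pl1.png',cv2.resize(im[130:260,180:380][:,:,::-1],None,fx=4,fy=4))
E
```

```text
tcp [0.5299 0.247  0.2112] cap centre mm (531.0745239257812, 242.3760223388672) r 22.883922576904297 top 0.2181 5596
```

Request:
apply_moves:
  linear:
    - [0.003,0.001,-0.02]
    - [0,0,-0.025]
    - [0,0,-0.02]
    - [0,0,-0.007]
    - [0,0,0]
  spin: [0,0,0,0,0]

```text
time_s: 5.2
eef_pos: [0.5329, 0.2479, 0.1394]
tcp_rot: [-2.1, -2.335, 0.004]
ft_force: [0.3, -0.2, -1.1]
opening: 0.0445
finger_force: 31.0
```

Request:
apply_moves:
  linear:
    - [0,0,-0.002]
    - [0,0,-0.002]
    - [0,0,0]
  spin: [0,0,0]

```text
time_s: 5.5
eef_pos: [0.534, 0.2493, 0.137]
tcp_rot: [2.099, 2.337, 0.002]
ft_force: [-0.2, -0.0, -0.7]
opening: 0.0441
finger_force: 31.0
```

Request:
apply_moves:
  linear:
    - [0,0,-0.002]
    - [0,0,-0.001]
    - [0,0,0]
    - [0,0,0]
  spin: [0,0,0,0]

```text
time_s: 5.9
eef_pos: [0.5335, 0.2492, 0.1333]
tcp_rot: [-2.099, -2.337, 0.0]
ft_force: [0.6, -0.7, -0.8]
opening: 0.0441
finger_force: 31.0
```

Request:
apply_moves:
  linear:
    - [0,0,-0.001]
    - [0,0,0]
    - [0,0,0]
  spin: [0,0,0]

```text
time_s: 6.2
eef_pos: [0.5335, 0.2491, 0.1323]
tcp_rot: [-2.099, -2.337, 0.0]
ft_force: [-0.4, 0.1, -0.9]
opening: 0.0444
finger_force: 31.0
```

Request:
apply_moves:
  linear:
    - [0,0,-0.001]
    - [0,0,0]
    - [0,0,0]
  spin: [0,0,0]

```text
time_s: 6.5
eef_pos: [0.5335, 0.2491, 0.1312]
tcp_rot: [-2.099, -2.337, 0.0]
ft_force: [-0.8, -0.2, -1.0]
opening: 0.0442
finger_force: 31.0
```

```bash
python3 - <<'E'
from h import *
W,d=cap(); im,_=eyes.camera('top'); im2,_=eyes.camera('scene')
cv2.imwrite('pics/pl2.png',np.hstack([cv2.resize(im[150:240,190:320][:,:,::-1],(400,277)),cv2.resize(im2[100:223,190:367][:,:,::-1],(400,277))]))
E
```

```text
tcp [0.5335 0.2491 0.1312] cap centre mm (535.0111694335938, 244.71832275390625) r 23.02438735961914 top 0.1381 5605
```

View pics/pl2.png

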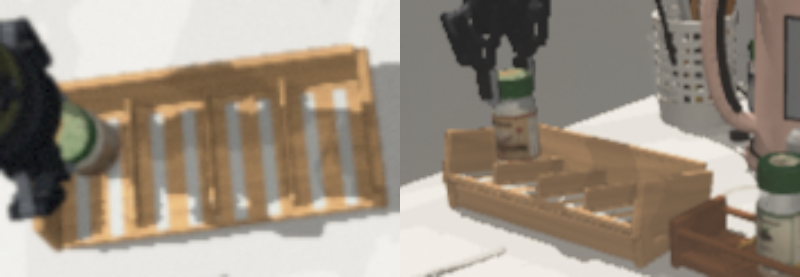

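In the left lane, the jar is upright, a millimetre or so above the floor. I'll keep lowering it until contact.

Request:
apply_moves:
  linear:
    - [0,0,-0.001]
    - [0,0,0]
    - [0,0,0]
  spin: [0,0,0]

```text
time_s: 6.95
eef_pos: [0.5335, 0.2491, 0.1303]
tcp_rot: [2.099, 2.337, -0.0]
ft_force: [1.1, 0.1, -1.7]
opening: 0.0442
finger_force: 31.0
```

Request:
apply_moves:
  linear:
    - [0,0,-0.001]
    - [0,0,0]
    - [0,0,0]
  spin: [0,0,0]

```text
time_s: 7.25
eef_pos: [0.5335, 0.2491, 0.1292]
tcp_rot: [-2.099, -2.337, 0.0]
ft_force: [0.6, 0.5, -0.9]
opening: 0.044
finger_force: 31.0
```

Request:
apply_moves:
  linear:
    - [0,0,-0.001]
    - [0,0,0]
    - [0,0,0]
  spin: [0,0,0]

```text
time_s: 7.55
eef_pos: [0.5336, 0.2491, 0.1283]
tcp_rot: [2.099, 2.337, -0.0]
ft_force: [0.2, 0.1, -1.3]
opening: 0.0439
finger_force: 31.0
```

Request:
apply_moves:
  linear:
    - [0,0,-0.001]
    - [0,0,0]
    - [0,0,0]
  spin: [0,0,0]

```text
time_s: 7.85
eef_pos: [0.5342, 0.2493, 0.1278]
tcp_rot: [2.099, 2.337, 0.002]
ft_force: [0.5, -0.5, 1.4]
opening: 0.0438
finger_force: 31.2
```

Request:
apply_moves:
  linear:
    - [0,0,-0.001]
    - [0,0,0]
    - [0,0,0]
  spin: [0,0,0]

```text
time_s: 8.15
eef_pos: [0.5347, 0.2495, 0.1275]
tcp_rot: [2.098, 2.336, 0.004]
ft_force: [0.6, -1.3, 5.7]
opening: 0.0441
finger_force: 31.6
```

```bash
python3 - <<'E'
from h import *
W,d=cap()
E
```

```text
tcp [0.5347 0.2495 0.1275] cap centre mm (535.8887939453125, 244.86024475097656) r 22.9720516204834 top 0.1344 5612
```

Request:
apply_moves:
  linear:
    - [0,0,0]
    - [0,0,0]
    - [0,0,0]
    - [0,0,0]
    - [0,0,0]
  spin: [0,0,0,0,0]
  fingers: 0

```text
time_s: 8.7
eef_pos: [0.5333, 0.249, 0.126]
tcp_rot: [-2.099, -2.337, 0.001]
ft_force: [-0.2, 1.0, -1.1]
opening: 0.0859
finger_force: 0.1
```

Request:
apply_moves:
  linear:
    - [0.008,0.001,0]
    - [0.008,0.001,0]
    - [0.008,0.001,0]
    - [0,0,0]
    - [0,0,0]
  spin: [0,0,0,0,0]

```text
time_s: 9.2
eef_pos: [0.5578, 0.2521, 0.1261]
tcp_rot: [-2.099, -2.337, 0.0]
ft_force: [-1.3, -0.4, -0.4]
opening: 0.0852
finger_force: 0.0
```

```bash
python3 - <<'E'
from h import *
s,im,d,W,t=wrist(); im2,_=eyes.camera('scene')
cv2.imwrite('pics/rel1.png',np.hstack([cv2.resize(im[200:400,160:480][:,:,::-1],(440,275)),cv2.resize(im2[100:223,190:367][:,:,::-1],(400,277))[:275]])[:,:800])
E
```

```text
(no output)
```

View pics/rel1.png

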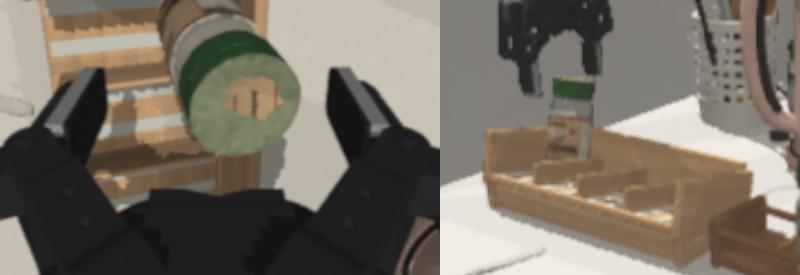

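Jar 1 leans back against the stop and stands free between the open fingers (cap at (245,95) in the crop). On to jar 2.

Request:
apply_moves:
  linear:
    - [0,0,0.02]
    - [0,0,0.034]
    - [0,0,0.034]
    - [0,-0.04,0]
    - [0,-0.046,0]
  spin: [0,0,0,0,0]

```text
time_s: 9.8
eef_pos: [0.5584, 0.1669, 0.2159]
tcp_rot: [2.093, 2.34, 0.005]
ft_force: [1.1, -0.6, -0.1]
opening: 0.0851
finger_force: 0.0
```

Request:
apply_moves:
  linear:
    - [-0.003,-0.046,0]
    - [-0.003,-0.046,0]
    - [-0.003,-0.046,0]
    - [-0.003,-0.046,0]
    - [-0.004,-0.046,0]
  spin: [0,0,0,0,0]

```text
time_s: 10.3
eef_pos: [0.5409, -0.0655, 0.2145]
tcp_rot: [2.099, 2.338, 0.0]
ft_force: [0.6, -0.4, -0.0]
opening: 0.0855
finger_force: 0.0
```

Request:
apply_moves:
  linear:
    - [0,-0.045,0]
    - [0,0,0]
    - [0,0,0]
  spin: [0,0,0]

```text
time_s: 10.6
eef_pos: [0.5411, -0.1097, 0.2143]
tcp_rot: [-2.101, -2.334, -0.0]
ft_force: [-0.8, 0.2, 0.3]
opening: 0.0855
finger_force: 0.0
```

```bash
cat >> h.py <<'E'
def caps():
    s,im,d,W,t=wrist(); h=W[...,2]
    m=((h>.112)&(h<.13)&(d>0)&(t[...,2]>.03)).astype('u1'); n,l,st,c=cv2.connectedComponentsWithStats(m)
    print('tcp',s['eef_pos'].round(4))
    for i in range(1,n):
        if st[i,4]>300:
            q=W[l==i]; r=cv2.minEnclosingCircle((q[:,:2]*1e3).astype('f4')); print(st[i,:4],r,np.median(q[:,2]).round(4))
    return im
def jars():
    im,d,P=pts('top'); h=P[...,2]; hsv=cv2.cvtColor(im,cv2.COLOR_RGB2HSV)
    a=np.radians(6); R=np.array([[np.cos(a),-np.sin(a)],[np.sin(a),np.cos(a)]]); L=(P[...,:2]-[.5236,.1501])@R
    m=((h>.1)&(h<.135)&(abs(L[...,1])<.13)&(abs(L[...,0])<.11)).astype('u1'); n,l,st,c=cv2.connectedComponentsWithStats(m)
    for i in range(1,n):
        if st[i,4]>60:
            q=L[l==i]; print('cap in rack frame',q.mean(0).round(4),'z',np.percentile(h[l==i],[5,50,95]).round(3),st[i,4])
    return im
E
python3 - <<'E'
from h import *
caps(); jars()
E
```

```text
tcp [ 0.5411 -0.1097  0.2143]
[614   2  26 123] ((763.7183837890625, 22.871173858642578), 43.15871810913086) 0.1185
[291 181  54  54] ((541.9580688476562, -110.02183532714844), 23.058664321899414) 0.1204
[287 249  50  48] ((543.0692138671875, -173.59556579589844), 23.09886932373047) 0.1203
[281 305  46  37] ((541.4577026367188, -233.98094177246094), 22.51144790649414) 0.1201
cap in rack frame [0.052  0.0927] z [0.103 0.123 0.129] 393
```

Request:
apply_moves:
  linear:
    - [0.001,0,-0.03]
    - [0,0,-0.03]
    - [0,0,-0.03]
    - [0,0,-0.012]
    - [0,0,0]
  spin: [0,0,0,0,0]

```text
time_s: 11.2
eef_pos: [0.541, -0.1073, 0.1107]
tcp_rot: [-2.094, -2.337, 0.003]
ft_force: [-1.2, 0.7, 0.3]
opening: 0.0852
finger_force: 0.0
```

Request:
apply_moves:
  linear:
    - [0,0,0]
    - [0,0,0]
    - [0,0,0]
    - [0,0,0]
    - [0,0,0]
  spin: [0,0,0,0,0]
  fingers: 1
  newtons: 30

```text
time_s: 11.7
eef_pos: [0.5436, -0.1092, 0.114]
tcp_rot: [2.098, 2.335, 0.002]
ft_force: [-0.5, 0.7, 6.2]
opening: 0.0443
finger_force: 30.0
```

Request:
apply_moves:
  linear:
    - [0,0,0]
    - [0,0,0.015]
    - [0,0,0.03]
    - [0,0,0.035]
    - [0,0,0.02]
  spin: [0,0,0,0,0]

```text
time_s: 12.2
eef_pos: [0.5435, -0.1092, 0.2152]
tcp_rot: [2.097, 2.335, 0.003]
ft_force: [0.8, -0.7, -2.3]
opening: 0.0437
finger_force: 31.0
```

```bash
python3 - <<'E'
from h import *
cap()
E
```

```text
tcp [ 0.5435 -0.1092  0.2152] cap centre mm (544.3645629882812, -110.19281768798828) r 23.09081268310547 top 0.2225 5876
```

Request:
apply_moves:
  linear:
    - [0,0.04,0]
    - [0,0.048,0]
    - [0,0.048,0]
    - [0,0.048,0]
    - [-0.002,0.048,0]
  spin: [0,0,0,0,0]

```text
time_s: 12.75
eef_pos: [0.5403, 0.1247, 0.2118]
tcp_rot: [2.1, 2.337, -0.0]
ft_force: [0.9, -0.4, -1.5]
opening: 0.0443
finger_force: 31.0
```

Request:
apply_moves:
  linear:
    - [-0.002,0.048,0]
    - [0,0.0127,0]
    - [0,0,0]
    - [0,0,0]
    - [0,0,0]
  spin: [0,0,0,0,0]

```text
time_s: 13.25
eef_pos: [0.5385, 0.1821, 0.2121]
tcp_rot: [2.101, 2.335, -0.002]
ft_force: [-0.1, 0.6, -1.3]
opening: 0.0444
finger_force: 31.0
```

```bash
python3 - <<'E'
from h import *
cap()
E
```

```text
tcp [0.5385 0.1821 0.2121] cap centre mm (539.0653686523438, 180.8372802734375) r 23.415773391723633 top 0.2195 5873
```

Request:
apply_moves:
  linear:
    - [0.001,0.0015,-0.025]
    - [0,0,-0.03]
    - [0,0,-0.02]
    - [0,0,-0.005]
    - [0,0,0]
  spin: [0,0,0,0,0]

```text
time_s: 13.8
eef_pos: [0.5391, 0.1841, 0.1318]
tcp_rot: [-2.1, -2.335, 0.003]
ft_force: [0.7, -0.7, -0.5]
opening: 0.0439
finger_force: 31.0
```

Request:
apply_moves:
  linear:
    - [0,0,0]
    - [0,0,-0.001]
    - [0,0,0]
    - [0,0,0]
  spin: [0,0,0,0]

```text
time_s: 14.2
eef_pos: [0.54, 0.1855, 0.132]
tcp_rot: [2.099, 2.337, 0.002]
ft_force: [0.7, -0.2, -1.5]
opening: 0.0443
finger_force: 31.0
```

Request:
apply_moves:
  linear:
    - [0,0,-0.001]
    - [0,0,0]
    - [0,0,0]
  spin: [0,0,0]

```text
time_s: 14.5
eef_pos: [0.5395, 0.1854, 0.1303]
tcp_rot: [-2.099, -2.338, 0.0]
ft_force: [-0.4, -0.1, -1.3]
opening: 0.044
finger_force: 31.0
```

```bash
python3 - <<'E'
from h import *
cap()
E
```

```text
tcp [0.5395 0.1854 0.1303] cap centre mm (540.4002075195312, 184.16041564941406) r 23.381811141967773 top 0.1376 5881
```

Request:
apply_moves:
  linear:
    - [0,-0.001,-0.001]
    - [0,0,-0.001]
    - [0,0,0]
    - [0,0,0]
  spin: [0,0,0,0]

```text
time_s: 14.95
eef_pos: [0.5396, 0.1843, 0.1283]
tcp_rot: [2.099, 2.337, -0.0]
ft_force: [0.6, 0.1, -1.4]
opening: 0.044
finger_force: 31.1
```

Request:
apply_moves:
  linear:
    - [0,0,-0.001]
    - [0,0,0]
    - [0,0,0]
  spin: [0,0,0]

```text
time_s: 15.25
eef_pos: [0.5402, 0.1845, 0.1278]
tcp_rot: [2.098, 2.337, 0.002]
ft_force: [0.6, -0.9, 1.7]
opening: 0.0444
finger_force: 31.3
```

Request:
apply_moves:
  linear:
    - [0,0,-0.001]
    - [0,0,0]
    - [0,0,0]
  spin: [0,0,0]

```text
time_s: 15.55
eef_pos: [0.5408, 0.1847, 0.1275]
tcp_rot: [2.098, 2.336, 0.004]
ft_force: [0.2, 0.1, 5.4]
opening: 0.0443
finger_force: 31.7
```

Request:
apply_moves:
  linear:
    - [0,0,0]
    - [0,0,0]
    - [0,0,0]
    - [0,0,0]
    - [0,0,0]
  spin: [0,0,0,0,0]
  fingers: 0

```text
time_s: 16.05
eef_pos: [0.5394, 0.1842, 0.126]
tcp_rot: [-2.099, -2.337, 0.001]
ft_force: [0.1, -1.1, -0.3]
opening: 0.0855
finger_force: 0.1
```

Request:
apply_moves:
  linear:
    - [0.008,0.001,0]
    - [0.008,0.001,0]
    - [0.008,0.001,0]
    - [0,0,0]
    - [0,0,0]
  spin: [0,0,0,0,0]

```text
time_s: 16.55
eef_pos: [0.5638, 0.1873, 0.1261]
tcp_rot: [-2.099, -2.337, 0.0]
ft_force: [-0.2, -0.3, -0.6]
opening: 0.0856
finger_force: 0.0
```

Request:
apply_moves:
  linear:
    - [0,0,0.02]
    - [0,0,0.034]
    - [0,0,0.034]
    - [0,0,0]
  spin: [0,0,0,0]

```text
time_s: 16.95
eef_pos: [0.5661, 0.1882, 0.2195]
tcp_rot: [2.096, 2.334, 0.012]
ft_force: [0.5, 0.5, 0.2]
opening: 0.0852
finger_force: 0.0
```

Request:
apply_moves:
  linear:
    - [-0.004,-0.04,0]
    - [-0.004,-0.046,0]
    - [-0.004,-0.046,0]
    - [-0.004,-0.046,0]
    - [-0.004,-0.046,0]
  spin: [0,0,0,0,0]

```text
time_s: 17.45
eef_pos: [0.5425, -0.0382, 0.2137]
tcp_rot: [-2.098, -2.337, 0.001]
ft_force: [0.2, -0.2, -0.7]
opening: 0.0857
finger_force: 0.0
```

Request:
apply_moves:
  linear:
    - [0,-0.046,0]
    - [0,-0.046,0]
    - [0,-0.044,0]
    - [0,0,0]
    - [0,0,0]
  spin: [0,0,0,0,0]

```text
time_s: 17.95
eef_pos: [0.5427, -0.1734, 0.2135]
tcp_rot: [-2.101, -2.334, 0.0]
ft_force: [0.2, 0.7, 0.3]
opening: 0.0852
finger_force: 0.0
```

```bash
python3 - <<'E'
from h import *
caps(); jars()
E
```

```text
tcp [ 0.5427 -0.1734  0.2135]
[290 181  55  54] ((542.9857788085938, -173.7533416748047), 22.910432815551758) 0.1204
[284 248  50  47] ((541.4703979492188, -235.0336456298828), 22.934715270996094) 0.1201
cap in rack frame [0.051  0.0303] z [0.104 0.123 0.129] 390
cap in rack frame [0.052  0.0929] z [0.104 0.123 0.13 ] 392
```

Request:
apply_moves:
  linear:
    - [0,0,-0.03]
    - [0,0,-0.03]
    - [0,0,-0.03]
    - [0,0,-0.012]
    - [0,0,0]
  spin: [0,0,0,0,0]

```text
time_s: 18.55
eef_pos: [0.542, -0.1709, 0.1106]
tcp_rot: [-2.094, -2.336, 0.003]
ft_force: [0.4, 0.1, -0.4]
opening: 0.0854
finger_force: 0.0
```

Request:
apply_moves:
  linear:
    - [0,0,0]
    - [0,0,0]
    - [0,0,0]
    - [0,0,0]
    - [0,0,0]
  spin: [0,0,0,0,0]
  fingers: 1
  newtons: 30

```text
time_s: 19.05
eef_pos: [0.5445, -0.1731, 0.114]
tcp_rot: [2.097, 2.335, 0.002]
ft_force: [-0.8, 0.2, 6.1]
opening: 0.0443
finger_force: 30.0
```

Request:
apply_moves:
  linear:
    - [0,0,0]
    - [0,0,0.015]
    - [0,0,0.03]
    - [0,0,0.035]
    - [0,0,0.02]
  spin: [0,0,0,0,0]

```text
time_s: 19.55
eef_pos: [0.5445, -0.1731, 0.2151]
tcp_rot: [2.097, 2.335, 0.002]
ft_force: [1.2, -0.2, -1.2]
opening: 0.0444
finger_force: 31.1
```

Request:
apply_moves:
  linear:
    - [0,0.04,0]
    - [0,0.048,0]
    - [0,0.048,0]
    - [0.002,0.048,0]
    - [0.002,0.048,0]
  spin: [0,0,0,0,0]

```text
time_s: 20.05
eef_pos: [0.5473, 0.0609, 0.2126]
tcp_rot: [2.1, 2.336, 0.001]
ft_force: [1.5, 0.5, -1.2]
opening: 0.0445
finger_force: 31.1
```

Request:
apply_moves:
  linear:
    - [0,0.048,0]
    - [0,0.014,0]
    - [0,0,0]
    - [0,0,0]
    - [0,0,0]
  spin: [0,0,0,0,0]

```text
time_s: 20.55
eef_pos: [0.5475, 0.1198, 0.2123]
tcp_rot: [2.101, 2.335, -0.001]
ft_force: [-0.5, -0.2, -1.3]
opening: 0.0442
finger_force: 31.1
```

```bash
python3 - <<'E'
from h import *
cap()
E
```

```text
tcp [0.5475 0.1198 0.2123] cap centre mm (548.7964477539062, 119.1558609008789) r 23.213886260986328 top 0.2195 5744
```

Request:
apply_moves:
  linear:
    - [-0.002,0,-0.025]
    - [0,0,-0.03]
    - [0,0,-0.02]
    - [0,0,-0.005]
    - [0,0,0]
  spin: [0,0,0,0,0]

```text
time_s: 21.1
eef_pos: [0.5451, 0.1202, 0.1318]
tcp_rot: [-2.1, -2.335, 0.002]
ft_force: [-0.2, 0.5, -0.6]
opening: 0.0441
finger_force: 31.1
```

Request:
apply_moves:
  linear:
    - [0,0,0]
    - [0,0,-0.001]
    - [0,0,-0.001]
    - [0,0,0]
    - [0,0,0]
  spin: [0,0,0,0,0]

```text
time_s: 21.6
eef_pos: [0.5457, 0.1214, 0.1306]
tcp_rot: [2.099, 2.337, 0.001]
ft_force: [0.4, 0.3, -1.3]
opening: 0.0441
finger_force: 31.1
```

```bash
python3 - <<'E'
from h import *
cap()
E
```

```text
tcp [0.5457 0.1214 0.1306] cap centre mm (546.2406005859375, 120.43368530273438) r 23.084260940551758 top 0.1379 5739
```

Request:
apply_moves:
  linear:
    - [0,0.001,-0.001]
    - [0,0,-0.001]
    - [0,0,0]
    - [0,0,0]
  spin: [0,0,0,0]

```text
time_s: 22.05
eef_pos: [0.5456, 0.1224, 0.1283]
tcp_rot: [2.099, 2.337, 0.0]
ft_force: [-0.2, 0.2, -0.8]
opening: 0.0442
finger_force: 31.3
```

Request:
apply_moves:
  linear:
    - [0,0,-0.001]
    - [0,0,0]
    - [0,0,0]
  spin: [0,0,0]

```text
time_s: 22.35
eef_pos: [0.5463, 0.1224, 0.1278]
tcp_rot: [2.098, 2.337, 0.002]
ft_force: [0.6, -0.0, 2.5]
opening: 0.0443
finger_force: 31.5
```

Request:
apply_moves:
  linear:
    - [0,0,-0.001]
    - [0,0,0]
    - [0,0,0]
  spin: [0,0,0]

```text
time_s: 22.65
eef_pos: [0.547, 0.1226, 0.1276]
tcp_rot: [2.098, 2.336, 0.004]
ft_force: [0.1, 0.2, 6.5]
opening: 0.044
finger_force: 32.0
```

Request:
apply_moves:
  linear:
    - [0,0,0]
    - [0,0,0]
    - [0,0,0]
    - [0,0,0]
    - [0,0,0]
  spin: [0,0,0,0,0]
  fingers: 0

```text
time_s: 23.15
eef_pos: [0.5453, 0.1223, 0.126]
tcp_rot: [-2.099, -2.337, 0.001]
ft_force: [0.2, 0.1, -0.3]
opening: 0.0853
finger_force: 0.2
```

Request:
apply_moves:
  linear:
    - [0.008,0.001,0]
    - [0.008,0.001,0]
    - [0.008,0.001,0]
    - [0,0,0]
    - [0,0,0]
  spin: [0,0,0,0,0]

```text
time_s: 23.65
eef_pos: [0.5698, 0.1253, 0.1261]
tcp_rot: [-2.099, -2.337, 0.0]
ft_force: [-0.0, -0.1, -0.4]
opening: 0.0855
finger_force: 0.0
```

Request:
apply_moves:
  linear:
    - [0,0,0.02]
    - [0,0,0.034]
    - [0,0,0.034]
    - [0,0,0]
  spin: [0,0,0,0]

```text
time_s: 24.05
eef_pos: [0.5722, 0.1259, 0.2194]
tcp_rot: [2.096, 2.334, 0.011]
ft_force: [0.8, 0.3, -0.4]
opening: 0.0859
finger_force: 0.0
```

Request:
apply_moves:
  linear:
    - [-0.005,-0.04,0]
    - [-0.005,-0.046,0]
    - [-0.005,-0.046,0]
    - [-0.005,-0.046,0]
    - [-0.005,-0.046,0]
  spin: [0,0,0,0,0]

```text
time_s: 24.55
eef_pos: [0.5435, -0.1002, 0.2137]
tcp_rot: [-2.098, -2.337, 0.001]
ft_force: [0.2, 0.2, -0.2]
opening: 0.0857
finger_force: 0.0
```

Request:
apply_moves:
  linear:
    - [-0.002,-0.046,0]
    - [0,-0.046,0]
    - [0,-0.044,0]
    - [0,0,0]
    - [0,0,0]
  spin: [0,0,0,0,0]

```text
time_s: 25.05
eef_pos: [0.5417, -0.2353, 0.2134]
tcp_rot: [-2.101, -2.334, 0.0]
ft_force: [-0.4, -0.2, -0.6]
opening: 0.0854
finger_force: 0.0
```

```bash
python3 - <<'E'
from h import *
caps(); jars()
E
```

```text
tcp [ 0.5417 -0.2353  0.2134]
[290 181  54  53] ((541.3768310546875, -235.287841796875), 22.697946548461914) 0.1202
cap in rack frame [ 0.0511 -0.0304] z [0.104 0.123 0.129] 379
cap in rack frame [0.0509 0.0304] z [0.104 0.123 0.129] 393
cap in rack frame [0.0519 0.0928] z [0.103 0.123 0.129] 396
```

Request:
apply_moves:
  linear:
    - [0,0,-0.03]
    - [0,0,-0.03]
    - [0,0,-0.03]
    - [0,0,-0.012]
    - [0,0,0]
  spin: [0,0,0,0,0]

```text
time_s: 25.65
eef_pos: [0.5411, -0.2327, 0.1106]
tcp_rot: [-2.094, -2.336, 0.002]
ft_force: [-1.0, 0.4, 0.5]
opening: 0.0853
finger_force: 0.0
```

Request:
apply_moves:
  linear:
    - [0,0,0]
    - [0,0,0]
    - [0,0,0]
    - [0,0,0]
    - [0,0,0]
  spin: [0,0,0,0,0]
  fingers: 1
  newtons: 30

```text
time_s: 26.15
eef_pos: [0.5435, -0.2353, 0.1141]
tcp_rot: [2.097, 2.335, 0.001]
ft_force: [-0.9, -0.2, 6.3]
opening: 0.0443
finger_force: 30.0
```

Request:
apply_moves:
  linear:
    - [0,0,0]
    - [0,0,0.015]
    - [0,0,0.03]
    - [0,0,0.035]
    - [0,0,0.02]
  spin: [0,0,0,0,0]

```text
time_s: 26.65
eef_pos: [0.5435, -0.2352, 0.2152]
tcp_rot: [2.097, 2.335, 0.002]
ft_force: [0.3, -0.3, -0.6]
opening: 0.0441
finger_force: 30.9
```

Request:
apply_moves:
  linear:
    - [0,0.04,0]
    - [0.002,0.048,0]
    - [0.002,0.048,0]
    - [0.002,0.048,0]
    - [0.003,0.048,0]
  spin: [0,0,0,0,0]

```text
time_s: 27.15
eef_pos: [0.5513, -0.0011, 0.2126]
tcp_rot: [2.1, 2.336, 0.001]
ft_force: [0.8, -0.1, -0.4]
opening: 0.0439
finger_force: 30.9
```

Request:
apply_moves:
  linear:
    - [0,0.048,0]
    - [0,0.014,0]
    - [0,0,0]
    - [0,0,0]
    - [0,0,0]
  spin: [0,0,0,0,0]

```text
time_s: 27.65
eef_pos: [0.5516, 0.0579, 0.2123]
tcp_rot: [2.101, 2.335, -0.001]
ft_force: [0.0, 0.2, -0.7]
opening: 0.044
finger_force: 30.9
```

```bash
python3 - <<'E'
from h import *
cap()
E
```

```text
tcp [0.5516 0.0579 0.2123] cap centre mm (552.43359375, 57.986392974853516) r 22.886058807373047 top 0.2194 5709
```

Cap target is about (553, 59.5); the usual drift adds about 1.3 mm in y during descent.

Request:
apply_moves:
  linear:
    - [0.001,0.0005,-0.025]
    - [0,0,-0.03]
    - [0,0,-0.02]
    - [0,0,-0.005]
    - [0,0,0]
  spin: [0,0,0,0,0]

```text
time_s: 28.2
eef_pos: [0.552, 0.0587, 0.1318]
tcp_rot: [-2.1, -2.335, 0.002]
ft_force: [-0.1, 0.1, -1.4]
opening: 0.044
finger_force: 30.9
```

Request:
apply_moves:
  linear:
    - [0,0,0]
    - [0,0,-0.001]
    - [0,0,-0.001]
    - [0,0,0]
    - [0,0,0]
  spin: [0,0,0,0,0]

```text
time_s: 28.7
eef_pos: [0.5527, 0.0599, 0.1306]
tcp_rot: [2.099, 2.337, 0.001]
ft_force: [-0.3, 0.1, -0.3]
opening: 0.0439
finger_force: 30.9
```

```bash
python3 - <<'E'
from h import *
cap()
E
```

```text
tcp [0.5527 0.0599 0.1306] cap centre mm (553.6555786132812, 59.975887298583984) r 22.708314895629883 top 0.1377 5705
```

Request:
apply_moves:
  linear:
    - [0,0,-0.001]
    - [0,0,-0.001]
    - [0,0,0]
    - [0,0,0]
  spin: [0,0,0,0]

```text
time_s: 29.15
eef_pos: [0.5525, 0.0598, 0.1282]
tcp_rot: [-2.099, -2.337, 0.0]
ft_force: [-0.7, -0.8, -1.1]
opening: 0.0441
finger_force: 30.9
```

Request:
apply_moves:
  linear:
    - [0,0,-0.001]
    - [0,0,0]
    - [0,0,0]
  spin: [0,0,0]

```text
time_s: 29.45
eef_pos: [0.5532, 0.0599, 0.1277]
tcp_rot: [2.098, 2.337, 0.002]
ft_force: [1.5, -0.1, 2.0]
opening: 0.0445
finger_force: 31.2
```

Request:
apply_moves:
  linear:
    - [0,0,-0.001]
    - [0,0,0]
    - [0,0,0]
  spin: [0,0,0]

```text
time_s: 29.75
eef_pos: [0.5538, 0.0599, 0.1274]
tcp_rot: [2.098, 2.336, 0.003]
ft_force: [0.6, 0.2, 6.3]
opening: 0.044
finger_force: 31.6
```

Request:
apply_moves:
  linear:
    - [0,0,0]
    - [0,0,0]
    - [0,0,0]
    - [0,0,0]
    - [0,0,0]
  spin: [0,0,0,0,0]
  fingers: 0

```text
time_s: 30.25
eef_pos: [0.5523, 0.0598, 0.126]
tcp_rot: [-2.099, -2.337, 0.001]
ft_force: [-0.1, -0.1, -0.2]
opening: 0.0853
finger_force: 0.1
```

Request:
apply_moves:
  linear:
    - [0.008,0.001,0]
    - [0.008,0.001,0]
    - [0.008,0.001,0]
    - [0,0,0]
    - [0,0,0]
  spin: [0,0,0,0,0]

```text
time_s: 30.75
eef_pos: [0.5768, 0.0629, 0.1261]
tcp_rot: [-2.099, -2.337, 0.0]
ft_force: [0.0, 0.5, 0.1]
opening: 0.0854
finger_force: 0.0
```

Request:
apply_moves:
  linear:
    - [0,0,0.02]
    - [0,0,0.034]
    - [0,0,0.034]
    - [0,0,0.02]
    - [0,0,0]
  spin: [0,0,0,0,0]

```text
time_s: 31.25
eef_pos: [0.5783, 0.063, 0.2378]
tcp_rot: [2.096, 2.334, 0.008]
ft_force: [1.0, 0.2, 0.5]
opening: 0.0857
finger_force: 0.0
```

Request:
apply_moves:
  linear:
    - [-0.01,-0.04,0]
    - [-0.01,-0.046,0]
    - [-0.02,-0.04,0]
    - [-0.02,-0.04,0]
    - [0,0,0]
  spin: [0,0,0,0,0]

```text
time_s: 31.75
eef_pos: [0.5129, -0.1068, 0.2329]
tcp_rot: [-2.104, -2.329, 0.006]
ft_force: [0.5, 0.3, -0.2]
opening: 0.0853
finger_force: 0.0
```

```bash
python3 - <<'E'
from h import *
im=jars(); im2,_=eyes.camera('scene')
cv2.imwrite('pics/end.png',np.hstack([cv2.resize(im[100:300,180:450][:,:,::-1],(400,296)),cv2.resize(im2[80:228,190:390][:,:,::-1],(400,296))]))
E
```

```text
cap in rack frame [ 0.0508 -0.0937] z [0.102 0.123 0.129] 380
cap in rack frame [ 0.0507 -0.0305] z [0.103 0.123 0.129] 385
cap in rack frame [0.0511 0.0303] z [0.104 0.124 0.129] 390
cap in rack frame [0.0517 0.0929] z [0.102 0.123 0.129] 401
```

View pics/end.png

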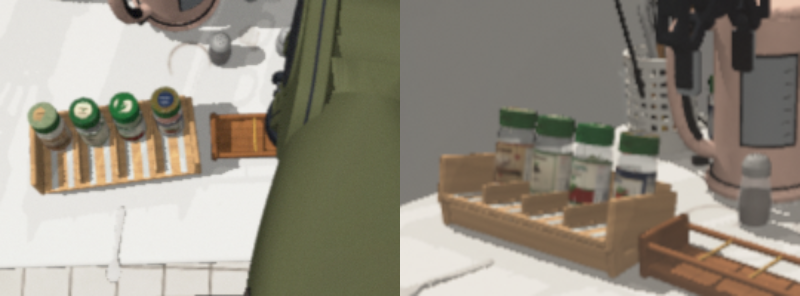

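All four jars stand one to a lane in the original order, leaning back on the stop (caps at (45,115), (85,110), (125,105) and (165,100)). The spoon and the salt shaker, the bystanders in view, look undisturbed.

```bash
python3 -c "
from station import close_job; print(close_job())"
```

```text
the job is handed in; nothing more can be done
None
```

All four jars are in the sloped rack, one per lane in their original left-to-right order and leaning back against the stop; I handed the job in at about 32 s, and no score came back.

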